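# Slide the L-shaped tile offcut along the jig rail into its corner

## Robot

A 6-joint arm with a two-finger parallel gripper is mounted at the origin on the work surface. World frame = base frame: x ahead of the robot, y to its left, z up, the work surface at z = 0. Lengths are in m, angles in rad, forces in N, time in s.
With the tool pointing down it reaches from about 0.35 to 0.85 m from the base axis. Payload 8.1 kg.
Tool frame: the origin (TCP) lies at the very end of the fingers, on their centre line; the grasp point (between the pads) lies 19 mm behind it; z points along the fingers, y is the direction in which the jaws open and shut (so a half turn about z gives the same grasp; the last joint's range is limited). The gripper opens to 93 mm and grips with 3 to 60 N. Pads are 15 mm wide; open, the fingers measure 128 mm over their backs; the gripper's body (75 mm by 188 mm) begins 65 mm behind the grasp point.
Start: joints at [-1.417, 0.13, 1.488, -0, 1.523, -0.085], TCP at [0.142, -0.583, 0.219] pointing down, gripper open.
Joint ranges: [-2.96, 2.96], [-0.89, 2.26], [0.02, 2.5], [-1.34, 4.48], [0, 2.73], [-2.66, 2.66]. Speed limits (rad/s): [2.39, 2.39, 2.79, 3.14, 3.14, 3.14].

## Interface

Orientations are given as a rotation vector (axis times angle).
In Python, from plant import robot gives the robot as it stands.
- The arm moves only by the shell command python3 -m inch 'ROWS' [FORCE]. ROWS is JSON, a list that holds one entry, the list of rows, each a list of 7 numbers: the shift along the tool's x, y, z in cm, then the turn, a rotation vector about the tool's x, y, z in degrees, then the gripper command: -1 is fully open, 1 is shut, values between are in proportion. A call has 1 to 5 rows; each row shifts and turns the commanded pose from where the row before left it, along the tool's axes as they then stand; what a row does not reach is not made up. A row lasts 1/10 s, in which the tool goes at most 50 mm and 8.59 degrees, less where a joint would pass 70% of its speed; a pose out of reach is approached as far as the arm can. A call with a gripper value outside its range is refused whole. The fingers move at their own pace and stop on an object; FORCE is the grip in N (left out, the last holds). Time passes only in rows, so rows that do not move let the fingers close. It gives the time, the measured TCP pose, the force and the opening at its end, in the units of the state.
- robot.read_state(): the state, without advancing time (a new reading comes with each control period).
- robot.read_camera(name): name is "scene" or "side" or "wrist"; returns a dict with "image" (384x512x3 uint8, blue, green, red), "K" (3x3 intrinsics, pixels), "distortion" ([k1, k2, p1, p2, k3] as OpenCV has them; the pictures are not rectified), "R" (3x3) and "t" (3): a world point X has camera coordinates R X + t; the wrist camera has in their place "tool_from_camera" (4x4, takes a point from camera to tool coordinates, whose origin is the TCP and whose axes are the flange's). Camera axes: x right, y down, z forward; pixel columns grow to the right and rows downward; lengths in m; the calibration is good to about 2 mm. A picture is of the moment at which its call begins: read the wrist's pose just before it. There is no depth.
- robot.close_job(): hands the job in, once; it reports no verdict.
The state is a dict: "t": time; "q": joint angles; "dq": joint speeds; "joint_torque": joint torques, N m; "tool_pos": TCP position; "orientation": TCP orientation; "force": force on the tool from outside, world axes, zero at the start; "wrist_torque": the same for the moment, N m; "opening": finger opening in m.
Only numpy, scipy, OpenCV 4.12 (cv2) and the standard library are available. Lean on these libraries where they do the work, as an engineer would, in place of code of your own. Each camera call takes 0.05 s, during which the arm holds its last target. There are 200 camera calls.

## Task

With the fingertips or the outside of the fingers, first push the L-shaped tile offcut flat against the jig's long rail where it lies, well before the pocket, then keep it against the rail and slide it along until it sits fully home in the corner pocket, touching both the rail and the end stop. Keep it flat on the deck all the way, never lifting or tipping it, take the hand away when it is home, and leave everything else where it is.

Things in the scene. Friction and masses are not known exactly. Their poses are not given: they have to be found in the camera images.
- jig: Fixed scoring jig, turned up to 0.3 rad: plywood deck 230 (x) by 320 (y) by 12 mm thick lying on the crates; origin at the centre of the deck's underside, z up, deck top at z = 12. On the deck stand three aluminium strips, tops at z = 24: rail, end stop and keeper. They form a corner pocket 69 mm wide, open to the jig's -y: the offcut slides in along the rail.
- rail (a point): Middle of the long rail's straight inner face at the deck, in the jig's frame at (75, 0, 12) mm. The face looks to the jig's -x and runs along its y from -150 to the end stop; the rail is 12 thick, 12 high.
- stop (a point): Point on the end stop's inner face at the deck, in the jig's frame at (42, 125, 12) mm. The face looks to the jig's -y and runs along x from -6 to the rail; 12 thick, 12 high.
- keeper (a point): Near end of the short keeper's straight inner face at the deck, in the jig's frame at (6, 107, 12) mm. The face looks to +x, parallel to the rail, and runs from here to the end stop. On the other side (to y = 91) the keeper flares 10 mm away to -x as a lead-in, outermost at x = -13. 12 high.
- seat (a point): Where the offcut's origin lies when it is fully home, on the deck top; in the jig's frame at (42, 83, 12) mm, axes parallel to the jig's.
- offcut: Loose L-shaped grey porcelain tile offcut, 18 mm thick, about 150 g, flat on the deck, turned at most 0.4 rad from the jig. Origin: underside, centre of the enclosing 66 (x) by 84 (y) mm rectangle. Bar: x 1 to 33, y -42 to 42; leg: x -33 to 1, y 20 to 42. Home: face x = 33 on the rail, end y = 42 on the end stop. Starts 22 to 72 mm off the rail, 100 to 150 mm from home along it.
- notch (a point): Inner corner of the L at its underside, in the offcut's frame at (1, 20, 0) mm. The empty notch runs from here 34 mm to -x and 62 mm to -y, open on both those sides; fingers in it can push the bar to +x (on to the rail) and the leg to +y (to the pocket). Dry friction, 0.5 to 2 N to slide.
- square: Bystander: loose square grey tile offcut 36 x 36 x 18 mm on the jig deck at the left near corner; origin at the centre of its underside.
- floor_tile: Bystander: loose grey ceramic tile 200 x 200 x 9 mm on the crates to the left; origin at the centre of its underside.
- scrub_pad: Bystander: loose green hard-silicone scrub pad 75 x 110 x 18 mm lying on the floor tile; origin at the centre of its underside.
- spanner: Bystander: loose chrome L-shaped wheel spanner, shaft 340 mm along its x, socket end 100 mm to its +y, 24 mm thick, on the crates to the right; origin under the middle of the shaft.
- spray_bottle: Bystander: loose empty clear spray bottle, 80 mm across, 231 mm tall, far right; origin at the centre of its underside.
- tin: Bystander: closed tin 72 mm across, 85 mm tall, far left; origin at the centre of its underside.
Not all that is in view belongs to the job. What is meant by the offcut is not black or brown, and is the larger of those in its own colour.

How it is judged:
On the way:
1. the offcut lies flat along the rail (gap at its middle under 3 mm, within 0.06 rad) while still more than 60 mm short of home along the rail (x of offcut in the frame of seat above -0.003 m and angle between the y axis of offcut and the y axis of jig, either way round below 0.06 rad and y of offcut in the frame of seat below -0.06 m), for 0.1 s.
At the end, for the whole second after the job is handed in: The offcut rests flat on the deck in the corner pocket, its origin within 3 mm of the seat along and across the rail, parallel to the rail within 0.05 rad, at rest (x of offcut in the frame of seat between -0.003 and 0.003 m and y of offcut in the frame of seat between -0.003 and 0.003 m and z of offcut in the frame of seat below 0.003 m and angle between the y axis of offcut and the y axis of jig, either way round below 0.05 rad and angle between offcut's own z axis and vertical below 0.05 rad and linear speed of offcut below 0.01 m/s); the robot touches nothing.
It fails at once if the offcut leaves the rail (its origin more than 8 mm off its place against the rail) within the last 55 mm before home (y of offcut in the frame of seat above -0.055 m and x of offcut in the frame of seat below -0.008 m).
It fails at once if the offcut is lifted more than 8 mm off the deck or tipped more than 0.2 rad (z of offcut in the frame of seat above 0.008 m or angle between offcut's own z axis and vertical above 0.2 rad).
It fails at once if a bystander is moved more than 15 mm (distance of any of square, floor_tile, scrub_pad, spanner, spray_bottle, tin from where it was at the start of the episode above 0.015 m).
It also fails if it takes over 58 s, if anything falls off the work surface, if the arm or the gripper's body presses on something with over 40 N, if the wrist force passes 120 N, or if a joint passes its speed limit or range.

## Working session

There is one attempt and no reset: what is moved stays moved. The work goes in short steps, Python scripts to look and compute and a shell command to move; the robot and the scene stay as the last step left them, time stands still between calls to the robot, and variables do not carry over. Pictures are saved under pics/ and viewed, about 8 in all and at most 12, crops included, and the job is handed in when it is done.

```bash
mkdir -p pics; ls
python3 - <<'E'
from plant import robot
import cv2
s=robot.read_state();print(s)
for n in("scene","side","wrist"):
    c=robot.read_camera(n);cv2.imwrite(f"pics/{n}0.png",c["image"])
    print(n,{k:v.tolist() if hasattr(v,'tolist') else v for k,v in c.items() if k!="image"})
E
```

```text
pics
{'t': 0.0, 'q': array([-1.41739375e+00,  1.31125261e-01,  1.48926411e+00, -4.15592352e-05,
        1.52299039e+00, -8.54157217e-02]), 'dq': array([-9.60486612e-06,  1.79726903e-03, -8.74801791e-04, -2.38494539e-05,
       -6.16044639e-04, -1.18182483e-03]), 'joint_torque': array([-4.88038386e-04, -5.59834599e+01, -4.91770864e+01,  7.67014339e-02,
        3.54191009e-02, -2.00251811e-04]), 'tool_pos': array([ 0.14184421, -0.58241649,  0.21761722]), 'orientation': array([-3.11744965e+00, -3.74034609e-01,  1.60481872e-04]), 'force': array([0.09006572, 0.25426553, 0.49549344]), 'wrist_torque': array([ 0.02987505,  0.04349881, -0.04506223]), 'opening': 0.0929066277916628}
scene {'K': [[422.70158486669163, 0.0, 257.28989955581176], [0.0, 422.70158486669163, 192.20275265524242], [0.0, 0.0, 1.0]], 'distortion': [0.029533593139632698, 0.0, 0.0, 0.0, 0.0], 'R': [[-0.7560043980089429, 0.6544010474521621, 0.01471799186876282], [0.4483176559273789, 0.5340456310368924, -0.7168030017753745], [-0.47693671443380836, -0.5353078862336333, -0.6971203894315265]], 't': [0.3919577369588225, -0.2206922
[... 277 characters left out ...]
635], [-0.25459406929407224, 0.4179733457148923, -0.8720551256383879], [0.4919294888787854, -0.7204016327555334, -0.48890373847478286]], 't': [0.45575589205900857, 0.1824293120482996, 1.016206502106196]}
wrist {'K': [[285.7962578815355, 0.0, 256.64397129873686], [0.0, 285.7962578815355, 194.02377925975276], [0.0, 0.0, 1.0]], 'distortion': [0.011568826222098367, 0.0, 0.0, 0.0, 0.0], 'tool_from_camera': [[-4.1424033985234896e-05, -0.9665446218679696, -0.2564985228459436, 0.07193682159708761], [0.9999999114579413, -0.0001474520128090913, 0.0003941345101138243, -0.0005765940291515559], [-0.00041876981451928496, -0.25649848380839524, 0.966544542396177, -0.1651043261206759], [0.0, 0.0, 0.0, 1.0]]}
```

View pics/scene0.png

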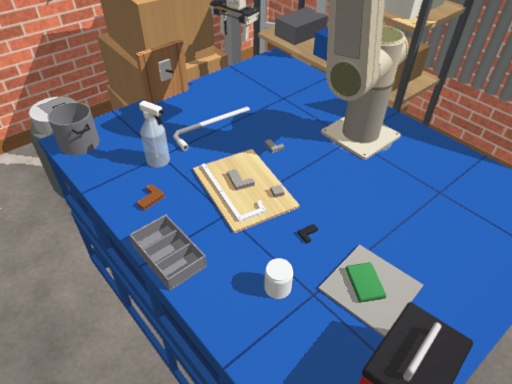

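View pics/side0.png

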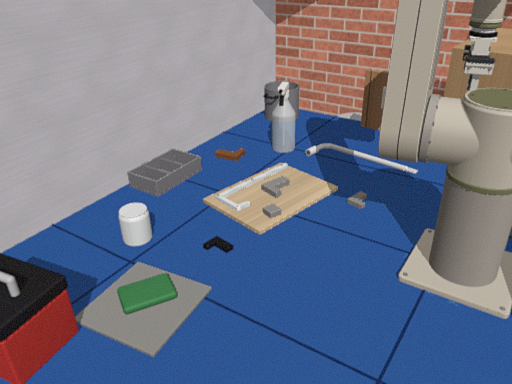

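Scene view: deck with corners ≈(193,183),(255,151),(297,207),(240,228). The rail is on its far side, (203,165)→(240,218), the end stop is near (252,212), the L offcut at (240,180) and the square at (277,191). I'll enlarge this and project it.

```bash
cat > h.py <<'E'
import numpy as np, cv2
from scipy.spatial.transform import Rotation as Ro
def cam(c,s=None):
    if "R" in c: return np.array(c["R"]),np.array(c["t"])
    T=np.eye(4);T[:3,:3]=Ro.from_rotvec(s["orientation"]).as_matrix();T[:3,3]=s["tool_pos"]
    M=np.linalg.inv(T@np.array(c["tool_from_camera"]));return M[:3,:3],M[:3,3]
def pix2w(c,R,t,px,z):
    u=cv2.undistortPoints(np.array(px,float).reshape(-1,1,2),np.array(c["K"]),np.array(c["distortion"]))[:,0]
    d=np.c_[u,np.ones(len(u))]@R; o=-R.T@t
    return o+d*((z-o[2])/d[:,2])[:,None]
def w2pix(c,R,t,X):
    return cv2.projectPoints(np.array(X,float).reshape(-1,1,3),cv2.Rodrigues(R)[0],t,np.array(c["K"]),np.array(c["distortion"]))[0][:,0]
E
python3 - <<'E'
from plant import robot
from h import *
c=robot.read_camera("scene");R,t=cam(c)
print(pix2w(c,R,t,[(193,183),(255,151),(297,207),(240,228),(203,165),(240,218),(240,180),(277,191)],.015).round(3))
im=c["image"][135:240,180:310];cv2.imwrite("pics/c1.png",cv2.resize(im,None,fx=6,fy=5.7,interpolation=cv2.INTER_CUBIC)[:600])
E
```

```text
[[ 0.652 -0.171  0.015]
 [ 0.385 -0.167  0.015]
 [ 0.466  0.129  0.015]
 [ 0.657  0.081  0.015]
 [ 0.573 -0.224  0.015]
 [ 0.632  0.05   0.015]
 [ 0.524 -0.082  0.015]
 [ 0.465  0.036  0.015]]
```

```bash
python3 -m inch '[[[1.5,-1,-4,0,0,0,1],[3.5,-2.8,-2,0,0,0,1],[3.8,-3.1,-2,0,0,0,1],[3.8,-3.1,-1,0,0,0,1],[3.8,-3.1,-1,0,0,0,1]]]'; python3 -m inch '[[[3.8,-3.1,0,0,0,0,1],[3.8,-3.1,0,0,0,0,1],[3.8,-3.1,0,0,0,0,1],[3.8,-3.1,0,0,0,0,1],[3.8,-3.1,0,0,0,0,1]]]'
```

```text
t: 0.7
tool_pos: [0.2693, -0.4177, 0.3182]
orientation: [3.119, 0.373, 0.001]
force: [1.3, 0.7, 0.3]
opening: 0.0573
t: 1.2
tool_pos: [0.4173, -0.2218, 0.3176]
orientation: [3.119, 0.374, 0.001]
force: [0.5, -0.3, -0.1]
opening: 0.0174
```

View pics/c1.png

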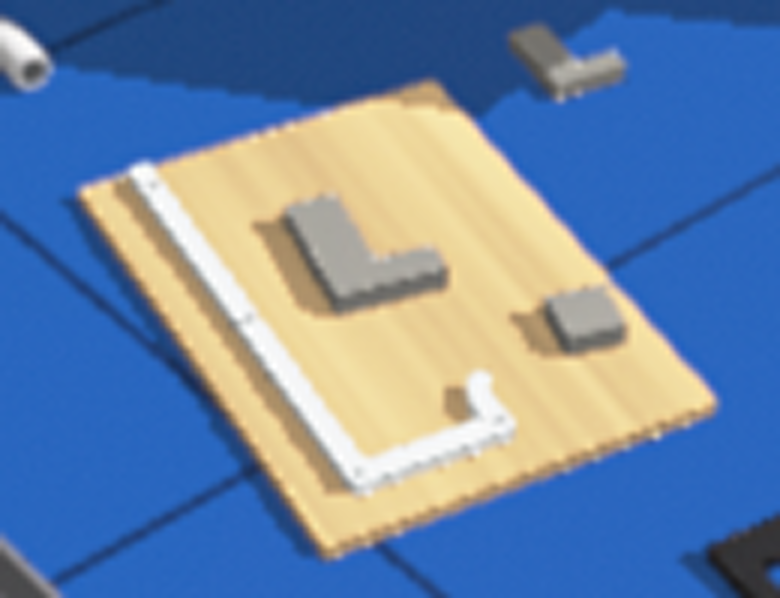

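The crop confirms the layout: rail, stop and flared keeper, the L lying in the deck's middle with its notch to −x, and the square near the left edge. The smaller L on the cloth is a decoy.

```bash
python3 -m inch '[[[3.8,-3.1,0,0,0,0,1],[3.8,-3.1,0,0,0,0,1],[3,-2.4,0,0,0,0,1],[0,0,0,0,0,0,1],[0,0,0,0,0,0,1]]]'
python3 - <<'E'
from plant import robot
from h import *
s=robot.read_state();c=robot.read_camera("wrist");R,t=cam(c,s)
import pickle;pickle.dump((s,c),open("w1.pkl","wb"))
cv2.imwrite("pics/w1.png",cv2.resize(c["image"],(800,600),interpolation=cv2.INTER_CUBIC))
E
```

```text
t: 1.7
tool_pos: [0.4992, -0.1143, 0.3171]
orientation: [-3.119, -0.378, 0.002]
force: [0.4, 0.5, -0.1]
opening: 0.0005
```

View pics/w1.png

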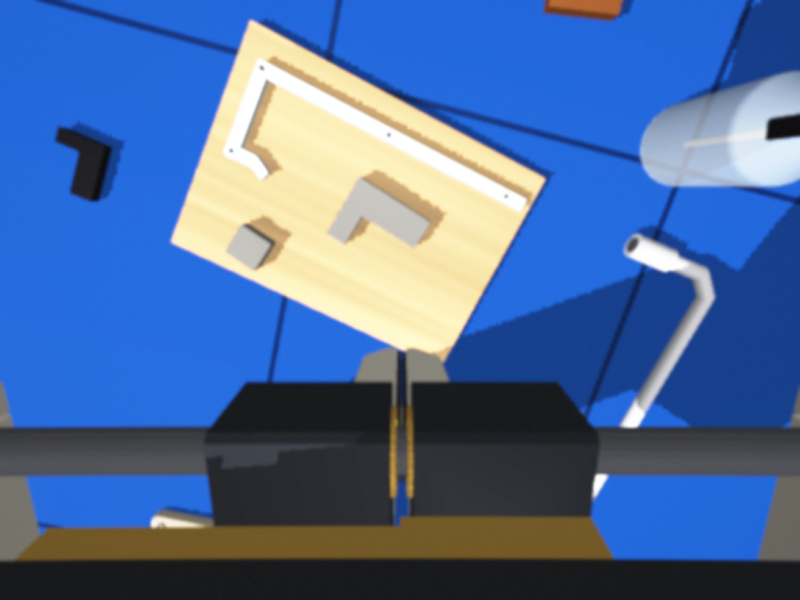

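Wrist view: deck corners at (250,20), (547,178), (440,360) and (172,242). The rail runs (262,62)→(525,205), and the offcut top has corners at (362,178), (432,220), (417,246) and (345,242). I'll zoom in for exact corners.

Run:
```python
from h import *
import pickle
s,c=pickle.load(open("w1.pkl","rb"))
cv2.imwrite("pics/w1c.png",cv2.resize(c["image"][30:180,140:340],None,fx=4,fy=4,interpolation=cv2.INTER_CUBIC))
```

```text
(no output)
```

View pics/w1c.png

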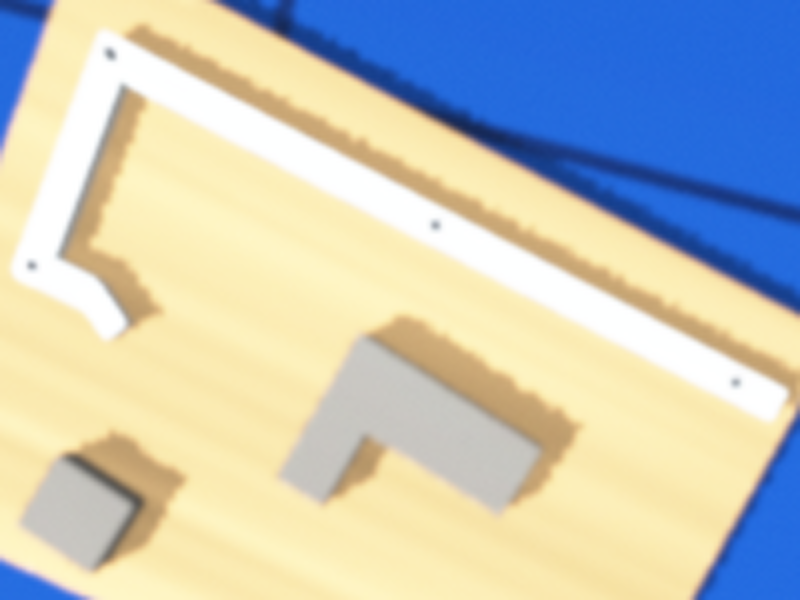

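```bash
cat > fit.py <<'E'
from h import *
from scipy.optimize import least_squares
def fit(c,R,t,pts,px,x0):
    pts=np.array(pts,float)/1000
    def W(p): 
        C,S=np.cos(p[2]),np.sin(p[2]); return np.c_[p[0]+C*pts[:,0]-S*pts[:,1],p[1]+S*pts[:,0]+C*pts[:,1],pts[:,2]]
    r=least_squares(lambda p:(w2pix(c,R,t,W(p))-px).ravel(),x0,loss="soft_l1")
    return r.x,(w2pix(c,R,t,W(r.x))-px).round(1).tolist()
def rel(J,O):
    C,S=np.cos(J[2]),np.sin(J[2]);d=np.array(O[:2])-J[:2]
    return (np.array([C*d[0]+S*d[1],-S*d[0]+C*d[1]])*1000-[42,83]).round(1),O[2]-J[2]
OFF=[(33,42,30),(33,-42,30),(1,-42,30),(1,20,30),(-33,20,30),(-33,42,30)]
E
python3 - <<'E'
from fit import *
import pickle
s,c=pickle.load(open("w1.pkl","rb"));R,t=cam(c,s)
f=lambda p:(np.array(p)+.5)/4-.5+[140,30]
jp=[(87,137,24),(75,125,24),(6,125,24),(-6,137,24),(75,-150,24),(87,-150,24),(115,160,12),(115,-160,12),(-115,160,12)]
jx=np.r_[f([(103,28),(125,86),(62,257),(15,272),(772,421),(790,388)]),[(160,12.8),(350,114),(110,155)]]
J,e=fit(c,R,t,jp,jx,[.53,-.04,0.2]);print(J,e)
O,e=fit(c,R,t,OFF,f([(362,337),(542,450),(498,513),(365,437),(322,502),(280,475)]),[.53,-.08,.2]);print(O,e)
Q,e=fit(c,R,t,[(18,18,30),(18,-18,30),(-18,-18,30),(-18,18,30)],f([(70,458),(140,505),(95,570),(22,522)]),[.46,.03,.2]);print(Q,e)
print("rel seat",rel(J,O),"square in jig",rel(J,Q)[0]+[42,83])
np.save("J.npy",J)
M=Ro.from_rotvec(s["orientation"]).as_matrix();print(M.round(3))
E
```

```text
[ 0.53220923 -0.05772521 -0.21610919] [[0.3, 0.5], [-0.5, -1.7], [-1.6, 0.6], [-0.1, 0.6], [1.1, -0.3], [0.5, 0.9], [0.4, -0.6], [0.1, -0.2], [-0.5, 0.0]]
[ 0.52315085 -0.08400455 -0.32858471] [[-0.4, -2.1], [0.7, -0.1], [0.5, 1.4], [0.3, -1.1], [-0.1, 1.1], [-1.7, 0.3]]
[ 0.47291357  0.03680941 -0.41503628] [[-0.5, -2.2], [1.4, 0.1], [0.2, 1.7], [-0.7, -0.0]]
rel seat (array([ -45.2, -110.6]), np.float64(-0.11247552439966355)) square in jig [-78.2  79.6]
[[ 0.971  0.239 -0.001]
 [ 0.239 -0.971 -0.   ]
 [-0.001 -0.    -1.   ]]
```

```bash
cat >> fit.py <<'E'
def tcp(J,s):
    """TCP in jig mm, yaw error (deg) of tool x against jig x"""
    C,S=np.cos(J[2]),np.sin(J[2]);d=s["tool_pos"][:2]-J[:2]
    M=Ro.from_rotvec(s["orientation"]).as_matrix()
    return np.r_[(np.array([C*d[0]+S*d[1],-S*d[0]+C*d[1]])*1000),s["tool_pos"][2]*1000].round(1),np.degrees(np.arctan2(M[1,0],M[0,0])-J[2]).round(2),s["force"].round(1)
E
python3 - <<'E'
from fit import *
from plant import robot
J=np.load("J.npy");s=robot.read_state();print(tcp(J,s),s["q"].round(2))
a=-.112;o=np.array([42-45.2,83-110.6])
for p in [(1,20),(-15,-3)]: print(o+[np.cos(a)*p[0]-np.sin(a)*p[1],np.sin(a)*p[0]+np.cos(a)*p[1]])
E
```

```text
(array([-20.2, -63.2, 317.2]), np.float64(26.1), array([-0.6,  0.4, -0.9])) [-0.33 -0.13  1.57 -0.    1.7   1.  ]
[ 0.0290544  -7.83707492]
[-18.44131628 -28.90471378]
```

```bash
python3 -m inch '[[[0,0,-1,0,0,8.5,1],[0,0,3,0,0,8.5,1],[0,0,4,0,0,8.5,1],[0,0,4,0,0,0.6,1],[0.2,-3.4,2,0,0,0,1]]]'; python3 -m inch '[[[0,0,4,0,0,0,1],[0,0,4,0,0,0,1],[0,0,4,0,0,0,1],[0,0,2,0,0,0,1],[0,0,0,0,0,0,1]]]'
python3 - <<'E'
from fit import *
from plant import robot
J=np.load("J.npy");s=robot.read_state();print(tcp(J,s))
c=robot.read_camera("wrist");cv2.imwrite("pics/w2.png",cv2.resize(c["image"][20:350,60:460],None,fx=1.8,fy=1.8))
E
```

```text
t: 2.25
tool_pos: [0.5056, -0.0857, 0.1936]
orientation: [3.121, -0.35, -0.007]
force: [0.3, 1.2, -0.0]
opening: 0.0006
t: 2.75
tool_pos: [0.5048, -0.0829, 0.0538]
orientation: [-3.122, 0.343, 0.011]
force: [-1.1, -0.2, -0.8]
opening: 0.0004
(array([-21.4, -30.5,  53.8]), np.float64(-0.16), array([-1.1, -0.2, -0.8]))
```

View pics/w2.png

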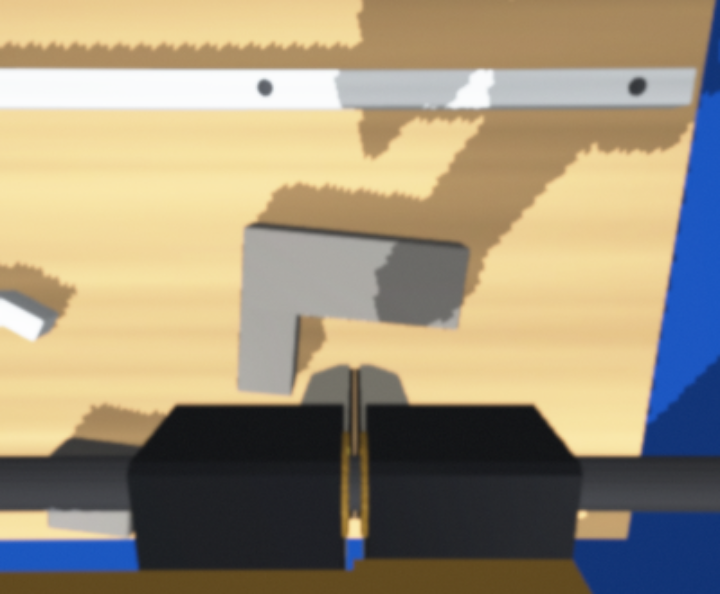

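View: the rail is horizontal, so the tool is aligned. Offcut top corners are at (246,230), (468,250), (458,328), (298,316), (292,393) and (238,389), and the shut fingers are at (355,385), between the leg and the open end. Next I refine the offcut pose.

Run:
```python
from fit import *
from plant import robot
J=np.load("J.npy");s=robot.read_state();c=robot.read_camera("wrist");R,t=cam(c,s)
f=lambda p:np.array(p)/1.8+[60,20]
O,e=fit(c,R,t,OFF,f([(246,230),(468,250),(458,328),(298,316),(292,393),(238,389)]),[.52,-.08,-.3]);print(O,e,rel(J,O))
# rail inner top edge line y at col 264 / 690
X=pix2w(c,R,t,f([(264,107),(690,106)]),.024)[:,:2]
for x in X: print("rail edge in jig",rel(J,[*x,0])[0]+[42,83])
print(tcp(J,s))
```

```text
[ 0.52383875 -0.08442582 -0.31707432] [[-0.8, -2.3], [1.4, -1.0], [-0.2, 1.2], [0.1, -0.5], [0.2, 1.8], [-0.3, 1.3]] (array([ -44.5, -110.9]), np.float64(-0.10096513440764301))
rail edge in jig [76.1  2.4]
rail edge in jig [  75.7 -149.4]
(array([-19.5, -30.3,  56.3]), np.float64(-0.15), array([-0.4, -0.1,  0.1]))
```

```bash
python3 -m inch '[[[0,0.1,1.5,0,0,0,1],[0,0,1.5,0,0,0,1],[0,0,0.7,0,0,0,1],[0,0,0,0,0,0,1],[0,0,0,0,0,0,1]]]'
python3 - <<'E'
from fit import *
from plant import robot
J=np.load("J.npy")
for i in range(3): print(tcp(J,robot.read_state())); robot.read_camera("side")
E
```

```text
t: 3.35
tool_pos: [0.5081, -0.0831, 0.0203]
orientation: [-3.123, 0.339, 0.001]
force: [0.0, 0.9, 0.3]
opening: 0.0003
(array([-18.1, -29.9,  20.3]), np.float64(-0.02), array([0. , 0.9, 0.3]))
(array([-17.7, -29.9,  20.8]), np.float64(-0.02), array([-0.2, -0.3, -0.1]))
(array([-17.5, -29.9,  21. ]), np.float64(-0.02), array([1.1, 0.6, 0.4]))
```

```bash
python3 -m inch '[[[0.2,0,0.35,0,0,0,1],[0.6,0,0,0,0,0,1],[0.7,0,0,0,0,0,1],[0.8,0,0,0,0,0,1],[0.8,0,0,0,0,0,1]]]';python3 -m inch '[[[0.8,0,0,0,0,0,1],[0.6,0,0,0,0,0,1],[0,0,0,0,0,0,1],[0,0,0,0,0,0,1]]]'
python3 - <<'E'
from fit import *
from plant import robot
J=np.load("J.npy");s=robot.read_state()
c=robot.read_camera("wrist");cv2.imwrite("pics/w3.png",cv2.resize(c["image"][20:350,60:460],None,fx=1.8,fy=1.8)); print(tcp(J,s))
E
```

```text
t: 4.0
tool_pos: [0.5393, -0.0901, 0.0169]
orientation: [3.123, -0.34, 0.0]
force: [-0.6, -0.1, 0.1]
opening: 0.0004
t: 4.4
tool_pos: [0.5525, -0.0929, 0.017]
orientation: [3.123, -0.34, 0.001]
force: [-0.2, -0.2, -0.4]
opening: 0.0005
(array([ 27.3, -30. ,  17. ]), np.float64(-0.04), array([-0.2, -0.2, -0.4]))
```

View pics/w3.png

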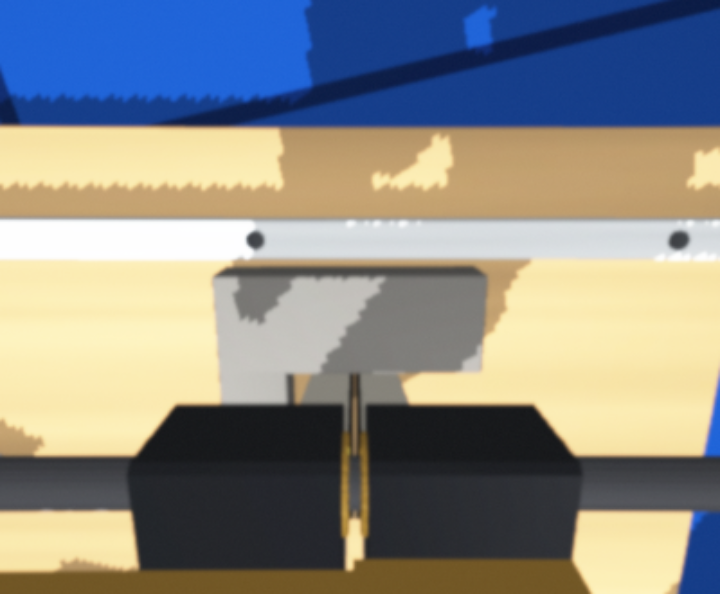

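The picture shows the offcut parallel to the rail, about 8 mm short of it, with the fingers against the bar. I'll press it on until the force rises.

```bash
python3 -m inch '[[[0.4,0,0,0,0,0,1],[0.2,0,0,0,0,0,1],[0.1,0,0,0,0,0,1],[0,0,0,0,0,0,1]]]';python3 -m inch '[[[0.1,0,0,0,0,0,1],[0,0,0,0,0,0,1]]]';python3 -m inch '[[[0.1,0,0,0,0,0,1],[0,0,0,0,0,0,1]]]'
python3 - <<'E'
from fit import *
from plant import robot
J=np.load("J.npy");print(tcp(J,robot.read_state()))
E
```

```text
t: 4.85
tool_pos: [0.5576, -0.094, 0.0169]
orientation: [-3.123, 0.34, 0.005]
force: [-7.9, 2.2, 7.0]
opening: 0.0004
t: 5.05
tool_pos: [0.5577, -0.094, 0.0169]
orientation: [-3.123, 0.34, 0.008]
force: [-12.9, 2.9, 11.3]
opening: 0.0006
t: 5.25
tool_pos: [0.5577, -0.094, 0.0169]
orientation: [-3.122, 0.339, 0.012]
force: [-18.2, 3.7, 16.8]
opening: 0.0001
(array([ 32.6, -30. ,  16.9]), np.float64(-0.02), array([-18.2,   3.7,  16.8]))
```

```bash
python3 -m inch '[[[-0.2,0,0,0,0,0,1],[0,0,0,0,0,0,1]]]';python3 - <<'E'
from fit import *
from plant import robot
J=np.load("J.npy");s=robot.read_state()
c=robot.read_camera("wrist");cv2.imwrite("pics/w4.png",cv2.resize(c["image"][130:260,160:360],None,fx=4,fy=4,interpolation=cv2.INTER_CUBIC)); print(tcp(J,s))
E
```

```text
t: 5.45
tool_pos: [0.5576, -0.094, 0.0169]
orientation: [-3.123, 0.34, 0.004]
force: [-7.4, 2.0, 5.8]
opening: 0.0002
(array([ 32.6, -30. ,  16.9]), np.float64(-0.03), array([-7.4,  2. ,  5.8]))
```

View pics/w4.png

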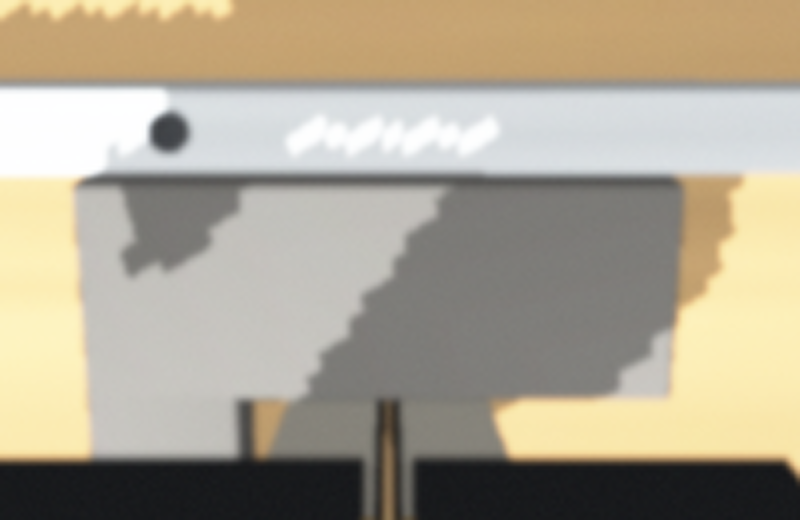

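Flush against the rail: the face edge meets the rail edge with no gap over its full length (80→680 px). About 5 mm still separates the fingers from the leg. Now I slide along.

```bash
python3 -m inch '[[[0,-0.4,0,0,0,0,1],[0,-0.6,0,0,0,0,1],[0,-0.6,0,0,0,0,1],[0,-0.6,0,0,0,0,1],[0,0,0,0,0,0,1]]]';python3 - <<'E'
from fit import *
from plant import robot
J=np.load("J.npy");print(tcp(J,robot.read_state()))
E
```

```text
t: 6.0
tool_pos: [0.5623, -0.0728, 0.0163]
orientation: [3.123, -0.339, -0.005]
force: [-6.5, -0.8, 1.5]
opening: 0.0008
(array([32.6, -8.3, 16.3]), np.float64(-0.02), array([-6.5, -0.8,  1.5]))
```

```bash
python3 -m inch '[[[0,-0.7,0,0,0,0,1],[0,-0.8,0,0,0,0,1],[0,-0.8,0,0,0,0,1],[0,-0.8,0,0,0,0,1],[0,0,0,0,0,0,1]]]';python3 -m inch '[[[0,-0.7,0,0,0,0,1],[0,-0.8,0,0,0,0,1],[0,-0.8,0,0,0,0,1],[0,-0.8,0,0,0,0,1],[0,0,0,0,0,0,1]]]';python3 - <<'E'
from fit import *
from plant import robot
J=np.load("J.npy");s=robot.read_state();print(tcp(J,s))
c=robot.read_camera("wrist");cv2.imwrite("pics/w5.png",cv2.resize(c["image"][100:300,60:400],None,fx=2.3,fy=2.3))
E
```

```text
t: 6.5
tool_pos: [0.5691, -0.0422, 0.0163]
orientation: [3.123, -0.339, -0.005]
force: [-5.5, 1.2, 1.0]
opening: 0.0007
t: 7.0
tool_pos: [0.5758, -0.0119, 0.0164]
orientation: [3.123, -0.339, -0.005]
force: [-5.0, -0.3, 2.2]
opening: 0.0005
(array([32.8, 54.1, 16.4]), np.float64(-0.01), array([-5. , -0.3,  2.2]))
```

View pics/w5.png

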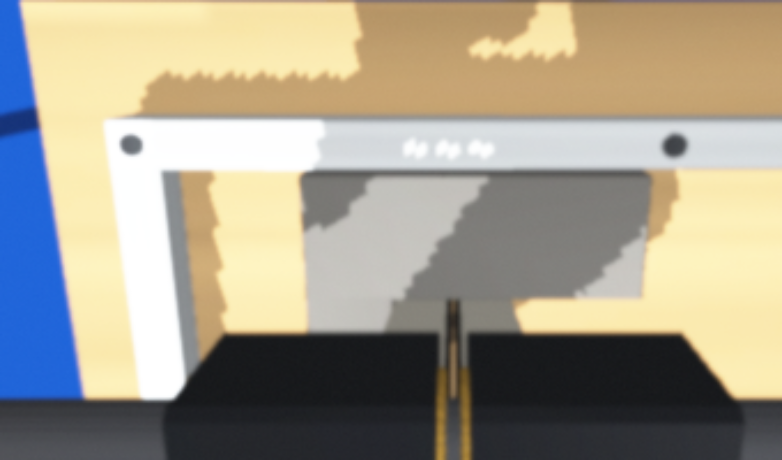

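Still flush with the rail. The leading end at column ≈303 is about 28 mm short of the stop's foot at ≈185. I'll carry on, slowing near the end.

```bash
python3 -m inch '[[[0,-0.6,0,0,0,0,1],[0,-0.7,0,0,0,0,1],[0,-0.6,0,0,0,0,1],[0,-0.4,0,0,0,0,1],[0,0,0,0,0,0,1]]]';python3 -m inch '[[[0,-0.2,0,0,0,0,1],[0,-0.2,0,0,0,0,1],[0,0,0,0,0,0,1]]]';python3 -m inch '[[[0,-0.2,0,0,0,0,1],[0,-0.1,0,0,0,0,1],[0,0,0,0,0,0,1]]]';python3 -m inch '[[[0,-0.1,0,0,0,0,1],[0,0,0,0,0,0,1]]]'
```

```text
t: 7.55
tool_pos: [0.5806, 0.01, 0.0163]
orientation: [3.122, -0.339, -0.005]
force: [-6.3, -1.3, 1.9]
opening: 0.0009
t: 7.85
tool_pos: [0.5814, 0.0133, 0.0164]
orientation: [3.122, -0.34, -0.005]
force: [-6.3, -3.7, 2.0]
opening: 0.0003
t: 8.15
tool_pos: [0.582, 0.0161, 0.0163]
orientation: [3.122, -0.34, -0.005]
force: [-6.7, -3.7, 1.7]
opening: 0.0007
t: 8.35
tool_pos: [0.5822, 0.017, 0.0164]
orientation: [3.121, -0.34, -0.005]
force: [-6.7, -5.2, 2.3]
opening: 0.0008
```

```bash
for i in 1 2; do :; done; python3 -m inch '[[[0,-0.1,0,0,0,0,1],[0,0,0,0,0,0,1]]]';python3 -m inch '[[[0,-0.1,0,0,0,0,1],[0,0,0,0,0,0,1]]]';python3 -m inch '[[[0,-0.1,0,0,0,0,1],[0,0,0,0,0,0,1]]]';python3 - <<'E'
from fit import *
from plant import robot
J=np.load("J.npy");s=robot.read_state();print(tcp(J,s))
E
```

```text
t: 8.55
tool_pos: [0.5824, 0.0179, 0.0163]
orientation: [3.121, -0.34, -0.005]
force: [-6.3, -4.1, 3.0]
opening: 0.0007
t: 8.75
tool_pos: [0.5826, 0.0189, 0.0164]
orientation: [3.121, -0.34, -0.005]
force: [-7.2, -4.5, 2.2]
opening: 0.0006
t: 8.95
tool_pos: [0.5828, 0.0199, 0.0163]
orientation: [3.121, -0.34, -0.005]
force: [-6.2, -4.1, 1.6]
opening: 0.0008
(array([32.8, 86.7, 16.3]), np.float64(-0.04), array([-6.2, -4.1,  1.6]))
```

Still moving freely, with no stop contact yet.

```bash
python3 -m inch '[[[0,-0.1,0,0,0,0,1],[0,0,0,0,0,0,1]]]' | grep -E 'pos|force';python3 -m inch '[[[0,-0.1,0,0,0,0,1],[0,0,0,0,0,0,1]]]'| grep -E 'pos|force';python3 -m inch '[[[0,-0.1,0,0,0,0,1],[0,0,0,0,0,0,1]]]'| grep -E 'pos|force';python3 - <<'E'
from fit import *
from plant import robot
J=np.load("J.npy");s=robot.read_state();print(tcp(J,s))
c=robot.read_camera("wrist");cv2.imwrite("pics/w6.png",cv2.resize(c["image"][130:280,100:340],None,fx=3.3,fy=3.3,interpolation=cv2.INTER_CUBIC))
E
```

```text
tool_pos: [0.583, 0.0209, 0.0163]
force: [-6.6, -4.5, 2.6]
tool_pos: [0.5833, 0.0218, 0.0163]
force: [-7.0, -4.4, 2.2]
tool_pos: [0.5833, 0.0221, 0.0163]
force: [-7.6, -6.6, 3.3]
(array([32.8, 89. , 16.3]), np.float64(-0.05), array([-7.6, -6.6,  3.3]))
```

View pics/w6.png

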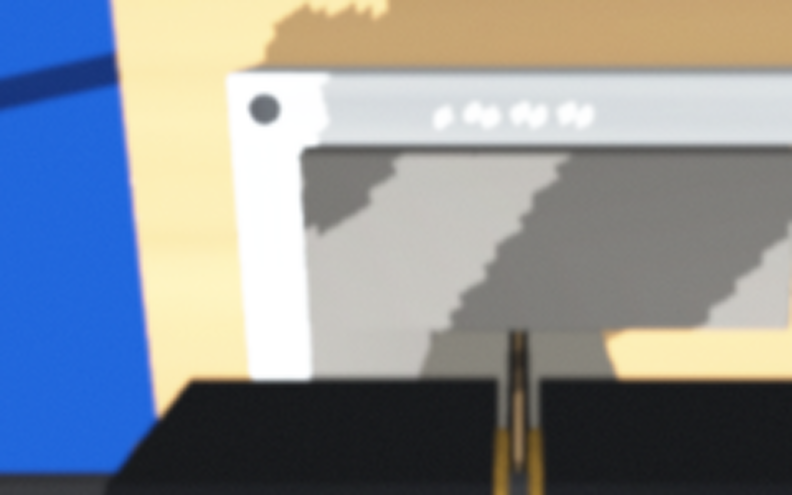

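The offcut meets both rail and stop with no gap, and the last millimetre commanded barely moved. I'll press once more to confirm, then relax both pushes, back away and lift.

```bash
python3 -m inch '[[[0,-0.1,0,0,0,0,1],[0,-0.1,0,0,0,0,1],[0,0,0,0,0,0,1]]]';python3 -m inch '[[[0,0.3,0,0,0,0,1],[-0.2,0.2,0,0,0,0,1],[-0.3,0.2,0,0,0,0,1],[-0.3,0.2,0,0,0,0,1],[0,0,0,0,0,0,1]]]'
```

```text
t: 9.9
tool_pos: [0.5834, 0.0223, 0.0164]
orientation: [3.118, -0.34, -0.007]
force: [-9.9, -16.1, 5.7]
opening: 0.0008
t: 10.4
tool_pos: [0.5755, 0.0187, 0.0171]
orientation: [3.123, -0.34, 0.0]
force: [0.4, -0.0, -1.3]
opening: 0.0006
```

```bash
python3 -m inch '[[[0,0,-1.5,0,0,0,1],[0,0,-3,0,0,0,1],[0,0,-4,0,0,0,1],[-2,0,-4,0,0,0,1],[-3,0,-3,0,0,0,1]]]';python3 -m inch '[[[-3,0,-2,0,0,0,1],[0,0,0,0,0,0,1],[0,0,0,0,0,0,1]]]';python3 - <<'E'
from fit import *
from plant import robot
J=np.load("J.npy");s=robot.read_state();print(tcp(J,s))
c=robot.read_camera("wrist");import pickle;pickle.dump((s,c),open("w7.pkl","wb"))
cv2.imwrite("pics/w7.png",cv2.resize(c["image"][0:250,90:420],None,fx=2.4,fy=2.4,interpolation=cv2.INTER_CUBIC))
E
```

```text
t: 10.9
tool_pos: [0.5283, 0.0293, 0.1765]
orientation: [-3.123, 0.34, -0.008]
force: [0.5, 0.7, 1.3]
opening: 0.0004
t: 11.2
tool_pos: [0.4984, 0.036, 0.1937]
orientation: [-3.123, 0.339, -0.006]
force: [-0.2, -0.2, -0.1]
opening: 0.0009
(array([-53.2,  84.3, 193.7]), np.float64(-0.01), array([-0.2, -0.2, -0.1]))
```

View pics/w7.png

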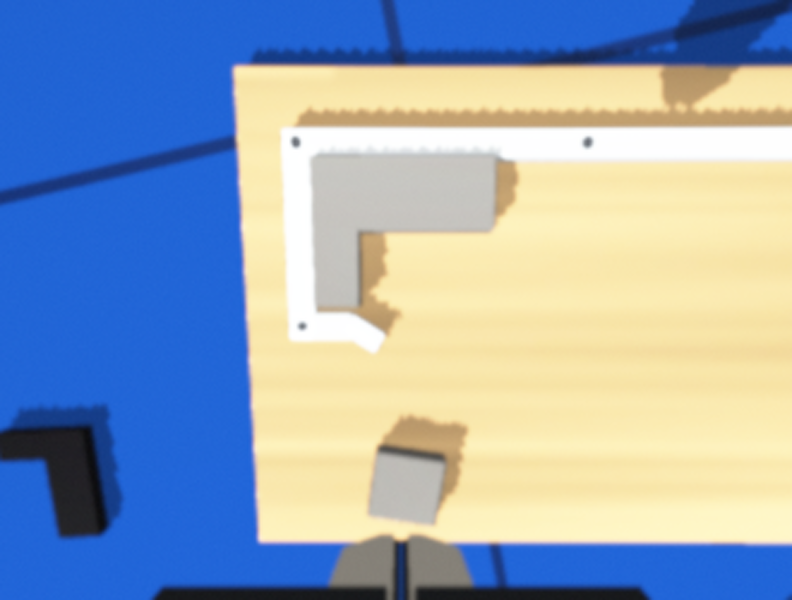

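The offcut fills the pocket: its corner at (312,153) touches both strips, its edges are parallel to them, and the hand is clear. The square hasn't moved.

Run:
```python
from fit import *
from plant import robot
import pickle
s,c=pickle.load(open("w7.pkl","rb"));R,t=cam(c,s);J=np.load("J.npy")
f=lambda p:np.array(p)/2.4+[90,0]
O,_=fit(c,R,t,OFF,f([(312,153),(497,153),(493,231),(359,231),(360,306),(317,309)]),[.58,.0,-.2]);print("offcut rel seat",rel(J,O))
Jn,_=fit(c,R,t,[(87,137,24),(-6,137,24),(115,160,12),(-115,160,12)],f([(281,127),(290,341),(233,65),(259,543)]),J);print("vs jig refit here",rel(Jn,O))
Q,_=fit(c,R,t,[(18,18,30),(18,-18,30),(-18,-18,30),(-18,18,30)],f([(377,452),(444,460),(435,524),(368,515)]),[.47,.037,-.4]);print("square",Q)
robot.close_job()
```

```text
offcut rel seat (array([-0.7,  0.7]), np.float64(0.002228374268948091))
vs jig refit here (array([ 0.3, -0.4]), np.float64(0.0036423325932137818))
square [ 0.47181619  0.03965879 -0.35579217]
the job is handed in; nothing more can be done
```

The offcut is home in the corner pocket, touching both the rail and the end stop, and the job is handed in. With the fingers shut in its notch, I pushed it flat on to the rail about 110 mm before the pocket. I then slid it along the rail to the stop, backed the hand off and lifted it clear.

- **Position:** the last picture puts the offcut within 1 mm of the seat both ways and within 0.004 rad of parallel. When I pressed at the stop, the force rose to about 16 N with almost no movement.
- **Bystanders:** the square measured about 3 mm from its first fit, which is within measuring error. I did not re-measure the others; the hand stayed well away from them.
- **Disagreement:** the measured hand position at rail contact was about 3 mm off what I predicted, and at the stop about 3.5 mm off. I put this down to the unknown finger size and the jig fit. In the pictures the offcut was flush at both.
- **Not fully explained:** pressing on to the rail before the slide gave an upward force of up to 17 N on the tool. I eased off, and the pictures after that showed the offcut flush and level.

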